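# Register a batten in the bench jig and clamp it with the cam

### The arm

A 7-joint arm with a two-finger parallel gripper is mounted at the origin on the work surface. World frame = base frame: x ahead of the robot, y to its left, z up, the work surface at z = 0. Lengths are in m, angles in rad, forces in N, time in s.
With the tool pointing down it reaches from about 0.35 to 0.9 m from the base axis. Payload 8.1 kg.
Tool frame: the origin (TCP) lies on the centre line of the jaws, within the pads' length; the fingertips stand 19 mm ahead of it and the grasp point (between the pads) is the TCP (arm.tip_reach is the distance from the TCP to the fingertips, in m); z points along the fingers, y is the line along which they close (so a half turn about z gives the same grasp; the last joint's range is limited). The gripper opens to 92 mm and grips with 3 to 60 N. Pads are 19 mm wide; open, the fingers measure 130 mm over their backs; the gripper's body (75 mm by 190 mm) begins 47 mm behind the grasp point.
Start: joints at [1.04, 0.434, 0.025, 1.573, -0.012, 1.134, -0.075], TCP at [0.259, -0.569, 0.246] pointing down, gripper open.
Joint ranges: [-2.62, 2.62], [-0.44, 2.09], [-1.27, 1.32], [0.08, 2.57], [-1.32, 4.46], [0.12, 2], [-2.74, 2.74]. Speed limits (rad/s): [2.22, 2.22, 3.01, 3.01, 3.14, 3.14, 3.14].

### API

Orientations are given as a rotation vector (axis times angle).
In Python, from cell import arm gives the robot as it stands.
- The arm moves only by the tool arm_command, never from a script. Its argument "targets" is a list that holds one entry, the list of rows, each a list of 6 numbers: the shift along the tool's x, y, z in m, then the turn, a rotation vector about the tool's x, y, z in rad. A call has 1 to 10 rows; each row shifts and turns the commanded pose from where the row before left it, along the tool's axes as they then stand; what a row does not reach is not made up. A row lasts 1/8 s, in which the tool goes at most 62.5 mm and 10.7 degrees, less where a joint would pass 70% of its speed; a pose out of reach is approached as far as the arm can. A call with a gripper value outside its range is refused whole. "jaw" is the finger opening in m, from 0 to 0.0918, set as the call begins (left out, the last holds). The fingers move at their own pace and stop on an object; "newtons" is the grip in N (left out, the last holds). Time passes only in rows, so rows that do not move let the fingers close. It gives the time, the measured TCP pose, the force, the opening and the grip force at its end, in the units of the state.
- arm.observe(): the state, without advancing time (a new reading comes with each control period).
- arm.get_image(name): name is "scene" or "top" or "wrist"; returns a dict with "pixels" (400x640x3 uint8, red, green, blue), "z_map" (400x640 float32, m along the optical axis (not along the pixel's ray), 0 where there is no reading), "fx", "fy", "cx", "cy" (pixels), "dist" ([k1, k2, p1, p2, k3] as OpenCV has them; the pictures are not rectified), "xyz" and "rotation" of the camera in the world; the wrist camera has in their place "T_tool_cam" (4x4, takes a point from camera to tool coordinates, whose origin is the TCP and whose axes are the flange's). Camera axes: x right, y down, z forward; pixel columns grow to the right and rows downward; lengths in m; the calibration is good to about 2 mm. A picture is of the moment at which its call begins: read the wrist's pose just before it.
- arm.sign_off(): hands the job in; it is judged then, once.
The state is a dict: "clock": time; "joints": joint angles; "dq": joint speeds; "joint_efforts": joint torques, N m; "position": TCP position; "ee_rot": TCP orientation; "force": force on the tool from outside, world axes, zero at the start; "ft_torque": the same for the moment, N m; "width": opening from 0.0 (shut) to 1.0 (fully open); "gripper_force": force on a finger pad.
Only numpy, scipy, OpenCV 4.12 (cv2) and the standard library are available. Lean on these libraries where they do the work, as an engineer would, in place of code of your own. Each camera call takes 0.05 s, during which the arm holds its last target. There are 200 camera calls.

### The job

Push the loose batten on the yellow jig up against the long fence and slide it along the fence until its end butts against the stop block; then, with the batten in place, swing the lever of the cam clamp round until the cam presses the batten tight against the fence, and let go. Only push with the fingers: the batten must stay on the board, never lifted, and the standing offcut, the wire spool and the screwdriver stay where they are.

Things in the scene. Friction and masses are not known exactly. Their poses are not given: they have to be found in the camera images.
- jig: Jig screwed to the bench: a yellow painted plywood board 300 (x) x 460 (y) x 18 mm thick; origin at the centre of its underside, on the bench; at zero yaw its x points away from the robot and its y to the robot's left. The pine fence, 35 mm wide and 40 mm high above the board, runs along y on the far edge for 440 mm; its working face, towards the robot, is the plane x = +105 mm. The cam clamp sits on the board with its pivot at x = +23, y = +70 mm.
- stop_face (a point): Centre of the working face of the pine stop block (60 mm in x, 40 mm in y, 36 mm high), fixed on the board against the fence near its left end; the point is 15 mm above the board and 30.5 mm from the fence face. The face looks along the jig's -y; axes parallel to the jig's. The stop's place along the fence differs from day to day.
- batten: The loose work piece: pine batten 45 (x) x 160 (y) x 30 mm high, about 0.12 kg, lying on the board to the right of the cam, clear of the fence and a little crooked. Origin at the centre of its underside, y along its length (its +y end faces the stop). Home, its centre is at jig x = +82.5 mm and its +y end touches the stop face.
- batten_center (a point): Centre of the batten, half-way up (15 mm above its underside).
- batten_end (a point): Centre of the batten's +y (left) end face, the one that goes to the stop.
- cam (a joint): Angle of the cam clamp (rad), counter-clockwise seen from above, 0 to 1.6 (hard limit). At 0 (open) the lever points along the jig's -x, towards the robot; at 1.57 along the jig's -y, parallel to the fence. It starts at 0 to 0.15. With the batten home the cam first bites at about 1.4 and is tight from about 1.47 on. It stays where it is left; 1 N at the lever's end turns it free, some 5 to 15 N tighten it.
- cam_pivot (a point): Centre of the cam clamp's pivot bolt, 14 mm above the board. The cam is an eccentric wooden disc of radius 28 mm, its centre 10 mm off the pivot, 24 mm thick, its top 26 mm above the board (bolt head to 33 mm). The lever is a straight flat bar of the same thickness, 22 mm wide, in one piece with the disc. Open, the cam leaves a passage about 54 mm wide to the fence for the batten.
- lever_end (a point): The tip of the cam's lever, 110 mm from the pivot, 14 mm above the board; the lever is pushed on its left (+y) side at the open start to close it.
- offcut: Bystander: pine offcut 30 x 50 mm, 60 mm high, standing on the board near the robot's edge. Origin at the centre of its underside.
- spool: Bystander: black wire spool, 60 mm diameter, 45 mm high, standing on the bench left of the jig. Origin at the centre of its underside.
- screwdriver: Bystander: screwdriver 190 mm long lying on the bench right of the jig.
There are look-alikes about, which are no part of the job. What is shaped like the batten but green is not meant.

How it is judged:
By the outcome, as a careful person would: the job done as asked, in the order asked, and still so for the second after the job is handed in, with the robot touching nothing.
It also fails if it takes over 61 s, if anything falls off the work surface, if the arm or the gripper's body presses on something with over 40 N, if the wrist force passes 120 N, or if a joint passes its speed limit or range.

## Working session

There is one attempt and no reset: what is moved stays moved. The work goes in short steps, Python scripts to look and compute and a tool call to move; the robot and the scene stay as the last step left them, time stands still between calls to the robot, and variables do not carry over. Pictures are saved under pics/ and viewed, at most 10 in all, crops included, and the job is handed in when it is done.

Besides the shell and the picture viewer there is one more tool, called after "Request:" in YAML: its name, and indented under it one key for each argument. arm_command: Moves the arm, as the interface text tells. Its arguments: {"type":"object","properties":{"targets":{"type":"array","items":{"type":"array","items":{"type":"array","items":{"type":"number"}}}},"jaw":{"type":"number"},"newtons":{"type":"number"}},"required":["targets"]}

```bash
mkdir -p pics; ls; cat > h.py <<'E'
import numpy as np, cv2
from cell import arm
def K(im): return np.array([[im['fx'],0,im['cx']],[0,im['fy'],im['cy']],[0,0,1.]]),np.array(im['dist'],float)
def campose(im,st=None):
    if 'T_tool_cam' in im:
        T=np.array(im['T_tool_cam']);R=cv2.Rodrigues(np.array(st['ee_rot'],float))[0]
        return R@T[:3,3]+np.array(st['position']),R@T[:3,:3]
    R=np.array(im['rotation'],float)
    if R.size==3:R=cv2.Rodrigues(R)[0]
    return np.array(im['xyz'],float),R
def rays(im,uv,st=None):
    k,d=K(im);n=cv2.undistortPoints(np.array(uv,float).reshape(-1,1,2),k,d)[:,0]
    p,R=campose(im,st);return p,np.c_[n,np.ones(len(n))]@R.T
def onplane(im,uv,z,st=None):
    p,r=rays(im,uv,st);return p+r*((z-p[2])/r[:,2])[:,None]
def fromdepth(im,uv,st=None):
    p,r=rays(im,uv,st);uv=np.array(uv,int).reshape(-1,2)
    return p+r*im['z_map'][uv[:,1],uv[:,0]][:,None]
E
python3 - <<'E'
from h import *
st=arm.observe();print(st)
for n in('scene','top','wrist'):
    im=arm.get_image(n);np.save(f'{n}.npy',im,allow_pickle=True)
    cv2.imwrite(f'pics/{n}0.png',im['pixels'][...,::-1]);print(n,campose(im,st))
E
```

```text
pics
{'clock': 0.0, 'joints': array([ 1.04040399,  0.43521716,  0.02498187,  1.57409474, -0.01159963,
        1.13399865, -0.07509852]), 'dq': array([-1.27688200e-03,  6.81377421e-04, -7.05230813e-04,  1.07979821e-05,
        1.38822997e-03,  1.36827895e-03,  1.73818950e-03]), 'joint_efforts': array([-3.19858636e-04, -6.67853880e+01,  9.84847583e-01, -3.14467406e+01,
       -6.05518813e-02,  4.26514226e-02,  1.79570775e-04]), 'position': array([ 0.25903519, -0.56826419,  0.24494959]), 'ee_rot': array([-3.06856014e+00, -6.66427168e-01,  7.46991517e-04]), 'force': array([ 0.08084947,  0.13085426, -0.77147877]), 'ft_torque': array([-0.00237173, -0.01417878, -0.01908235]), 'gripper_force': 0.0, 'width': 0.9969897708830486}
scene (array([ 1.11859319, -0.89958107,  0.75606544]), array([[ 0.83755577,  0.31566902, -0.44592983],
       [ 0.54628574, -0.47116437,  0.69251428],
       [ 0.00849906, -0.82362443, -0.56707192]]))
top (array([ 0.41011244, -0.03911973,  1.35631856]), array([[-0.0091012 , -0.9940961 ,  0.10812081],
       [-0.99991628,  0.00805285, -0.01012876],
       [ 0.00919828, -0.10820394, -0.99408616]]))
wrist (array([ 0.32371558, -0.53813915,  0.38394441]), array([[ 0.41515107, -0.87651909, -0.24364704],
       [-0.90974932, -0.40069059, -0.10864262],
       [-0.00239975,  0.26676083, -0.96375977]]))
```

View pics/top0.png

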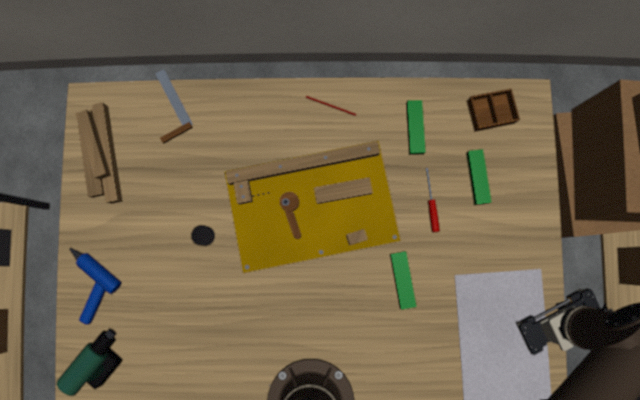

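View pics/scene0.png

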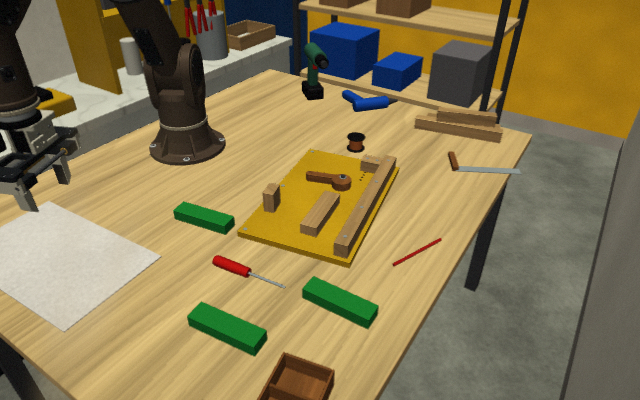

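The top picture shows the yellow jig, with the fence from (228,175) to (378,148), the stop at (243,191), the cam at (289,202) and its lever tip at (297,236). Possible battens:
- Pine piece on the board at (343,190)
- Green look-alikes at (416,127), (480,177) and (403,280)
- Planks at (90,150) and (108,150)
- Offcut at (357,238)

I choose (343,190), since it is pine, on the yellow board and right of the cam. Next I check it in a close crop and measure.

```bash
cat > meas.py <<'E'
from h import *
im=np.load('top.npy',allow_pickle=True).item()
px=im['pixels'];hsv=cv2.cvtColor(px,cv2.COLOR_RGB2HSV)
c=px[130:285,210:420,::-1];cv2.imwrite('pics/crop0.png',cv2.resize(c,None,fx=3.6,fy=3.6,interpolation=cv2.INTER_CUBIC))
print('hsv yellow',hsv[250,280],'batten',hsv[190,343],'lever',hsv[225,294],'table',hsv[300,300])
y=((hsv[...,1]>225)&(abs(hsv[...,0].astype(int)-24)<6)).astype(np.uint8)
roi=np.zeros_like(y);roi[130:285,210:410]=1;y*=roi
cs=max(cv2.findContours(y,0,2)[0],key=cv2.contourArea)
r=cv2.minAreaRect(cs);print('yellow rect',r)
hull=cv2.fillConvexPoly(np.zeros_like(y),cv2.convexHull(cs),1)
n=((1-y)*hull).astype(np.uint8)
N,l,s,ce=cv2.connectedComponentsWithStats(n,connectivity=4)
for i in range(1,N):
    if s[i,4]>60:
        cc=cv2.findContours((l==i).astype(np.uint8),0,2)[0][0];b=cv2.boxPoints(cv2.minAreaRect(cc))
        z=fromdepth(im,ce[i])[0]
        print(i,s[i],ce[i].round(1),'depthpt',z.round(4)); print(onplane(im,b,z[2]).round(4).tolist())
print('yellow corners',onplane(im,cv2.boxPoints(r),.018).round(4).tolist())
for nm,uv in dict(board=(270,250),fence=(300,162),stop=(243,191),batten=(343,190),lever=(296,232),offcut=(357,236),table=(300,300),pivot=(288,201)).items(): print(nm,fromdepth(im,uv)[0].round(4))
E
python3 meas.py
```

```text
hsv yellow [ 23 247 131] batten [ 17 105 121] lever [ 15 144  92] table [ 18  94 135]
yellow rect ((312.6024169921875, 212.62452697753906), (88.62236022949219, 157.89932250976562), 78.94854736328125)
19 [229 168  84  37 509] [250.  188.3] depthpt [0.6064 0.1684 0.0245]
[[0.6215, 0.2297, 0.0245], [0.6667, -0.0098, 0.0245], [0.6021, -0.0219, 0.0245], [0.5572, 0.2163, 0.0245]]
38 [ 313  177   61   28 1083] [342.9 190. ] depthpt [ 0.596  -0.0976  0.0478]
[[0.6064, -0.0103, 0.0478], [0.6388, -0.1768, 0.0478], [0.5859, -0.1862, 0.0478], [0.5539, -0.0204, 0.0478]]
62 [279 191  23  48 616] [290.6 211.3] depthpt [0.5372 0.0501 0.0443]
[[0.5938, 0.0854, 0.0443], [0.5969, 0.0281, 0.0443], [0.462, 0.0201, 0.0443], [0.4589, 0.0768, 0.0443]]
154 [346 228  22  18 280] [356.5 236.7] depthpt [ 0.4631 -0.132   0.0747]
[[0.4718, -0.0985, 0.0747], [0.4896, -0.1539, 0.0747], [0.4542, -0.1651, 0.0747], [0.4364, -0.1098, 0.0747]]
yellow corners [[0.6199, 0.2376, 0.018], [0.7057, -0.2135, 0.018], [0.4518, -0.2568, 0.018], [0.3697, 0.1859, 0.018]]
board [0.4294 0.1103 0.0229]
fence [0.675  0.0226 0.0598]
stop [0.594  0.1827 0.0586]
batten [ 0.5967 -0.0982  0.0435]
lever [0.4788 0.0351 0.0451]
offcut [ 0.4646 -0.1331  0.0806]
table [ 0.2862  0.0269 -0.0004]
pivot [ 0.4101 -0.0391  1.3563]
```

View pics/crop0.png

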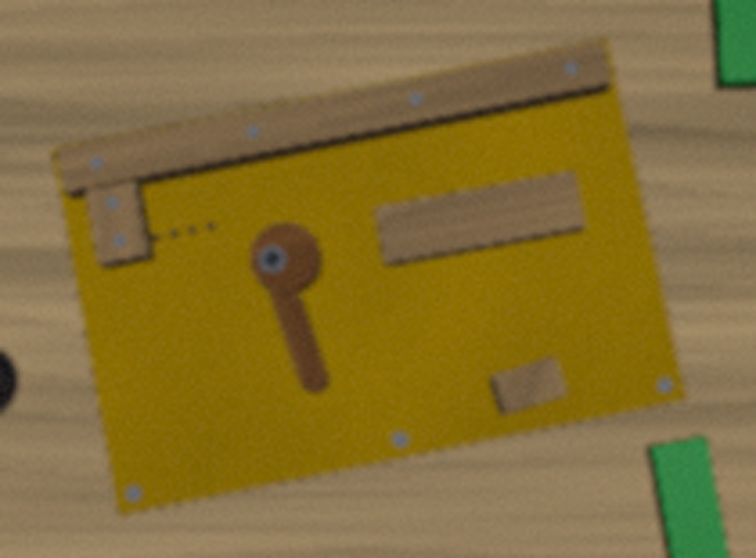

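The crop confirms a pine batten on the yellow board, with corners at crop (376,208), (574,173), (583,228) and (390,262). The stop face is at about (143,215) and the pivot at (271,258).

```bash
cat > m2.py <<'E'
from h import *
im=np.load('top.npy',allow_pickle=True).item()
f=lambda pts,z:onplane(im,np.array(pts)/3.6+[210,130]-.36,z)[:,:2]
fb=f([(62,193),(608,90)],.018);near=f([(122,513),(683,399)],.018);pv=f([(271,258)],.051)[0];tip=f([(316,391)],.044)[0]
ft=f([(56,150),(606,40)],.058)
bt=f([(376,208),(574,173),(583,228),(390,262)],.048);sb=f([(139,181),(151,254)],.036);of=f([(494,374),(556,358)],.078)
ang=lambda a,b:np.degrees(np.arctan2(*(a-b)[[0,1]]*[-1,1]))
for n,e in(('fence',fb),('near',near),('fencetop',ft),('bat far',bt[:2]),('bat near',bt[[3,2]])):print(n,e.round(4).tolist(),'yaw',ang(e[0],e[1]).round(2))
yaw=np.radians(10.5);ex=np.array([np.cos(yaw),np.sin(yaw)]);ey=np.array([-ex[1],ex[0]])
O=near.mean(0)+.15*ex;O2=fb.mean(0)-.105*ex;O3=ft.mean(0)-.14*ex;O4=pv-.023*ex-.07*ey;print('origins',O,O2,O3,O4)
J=lambda p:np.c_[(p-O4)@ex,(p-O4)@ey].round(4).tolist()
print('jig coords: fence',J(fb),'near',J(near),'bat',J(bt),'stop',J(sb),'tip',J(tip[None]),'batc',J(bt.mean(0)[None]))
print('bat c',bt.mean(0),'tip',tip,'piv',pv,'of',of)
E
python3 m2.py
```

```text
fence [[0.6229, 0.2369], [0.7038, -0.2045]] yaw 10.39
near [[0.3672, 0.1862], [0.4532, -0.259]] yaw 10.94
fencetop [[0.6507, 0.234], [0.7354, -0.1989]] yaw 11.07
bat far [[0.6041, -0.0164], [0.6307, -0.1724]] yaw 9.7
bat near [[0.5613, -0.0271], [0.587, -0.1786]] yaw 9.6
origins [ 0.55770678 -0.00910421] [ 0.56011483 -0.00292939] [ 0.55535169 -0.00799526] [ 0.55503498 -0.00735858]
jig coords: fence [[0.1112, 0.2278], [0.1104, -0.2209]] near [[-0.1494, 0.2245], [-0.1459, -0.2289]] bat [[0.0466, -0.0178], [0.0444, -0.1761], [0.0002, -0.1742], [0.0026, -0.0205]] stop [[0.1055, 0.1627], [0.0462, 0.1634]] tip [[-0.0851, 0.055]] batc [[0.0234, -0.0972]]
bat c [ 0.59578303 -0.09863211] tip [0.46132231 0.03120713] piv [0.56489336 0.06566068] of [[ 0.47171978 -0.10563348]
 [ 0.48343755 -0.15295173]]
```

```bash
cat >> h.py <<'E'
YAW=np.radians(10.7);O=np.array([.556,-.0075])
Rj=np.array([[np.cos(YAW),-np.sin(YAW)],[np.sin(YAW),np.cos(YAW)]])
def go(jx,jy,z,toolyaw=0.):
    """shift (in tool axes once turned) and turn about tool z to reach jig pose; toolyaw=tool x angle from jig x"""
    st=arm.observe();R=cv2.Rodrigues(np.array(st['ee_rot'],float))[0]
    Rz=cv2.Rodrigues(np.array([0,0,YAW+toolyaw]))[0]@np.diag([1,-1,-1.]);
    turn=cv2.Rodrigues(R.T@Rz)[0].ravel()
    d=np.r_[O+Rj@[jx,jy],z]-st['position']
    p=st['position'];jp=Rj.T@(p[:2]-O)
    print('t',round(st['clock'],2),'jig',jp.round(4),'z',p[2].round(4),'F',st['force'].round(1),'turn',turn.round(3),'shift',(Rz.T@d).round(4))
E
python3 -c "
from h import *
go(-.034,-.097,.245)"
```

```text
t 0.15 jig [-0.3959 -0.496 ] z 0.2451 F [0.2 0.6 0.4] turn [-0.001  0.     0.241] shift [ 3.619e-01 -3.990e-01  1.000e-04]
```

Request:
arm_command:
  targets:
    - [[0,0,0,0,0,0.12],[0,0,0,0,0,0.12],[0.036,-0.04,0,0,0,0],[0.036,-0.04,0,0,0,0],[0.036,-0.04,0,0,0,0],[0.036,-0.04,0,0,0,0],[0.036,-0.04,0,0,0,0],[0.036,-0.04,0,0,0,0],[0.036,-0.04,0,0,0,0],[0.036,-0.04,0,0,0,0]]
  jaw: 0.09

```text
clock: 1.4
position: [0.4831, -0.199, 0.2457]
ee_rot: [3.128, 0.294, 0.0]
force: [1.8, -0.3, -1.2]
width: 0.978
gripper_force: 0.0
```

Request:
arm_command:
  targets:
    - [[0.036,-0.04,0,0,0,0],[0.036,-0.04,0,0,0,0],[0,0,0,0,0,0]]

```text
clock: 1.78
position: [0.54, -0.1034, 0.2455]
ee_rot: [-3.124, -0.306, -0.001]
force: [-0.3, 0.4, -0.6]
width: 0.982
gripper_force: 0.0
```

```bash
python3 -c "
from h import *
go(-.034,-.097,.045)
st=arm.observe();im=arm.get_image('wrist');np.save('w1.npy',[im,st],allow_pickle=True)
cv2.imwrite('pics/w1.png',im['pixels'][...,::-1])"
```

```text
t 1.77 jig [-0.0335 -0.0912] z 0.2455 F [-0.3  0.4 -0.6] turn [-0.002 -0.001  0.009] shift [-0.0005  0.0058  0.2005]
```

View pics/w1.png

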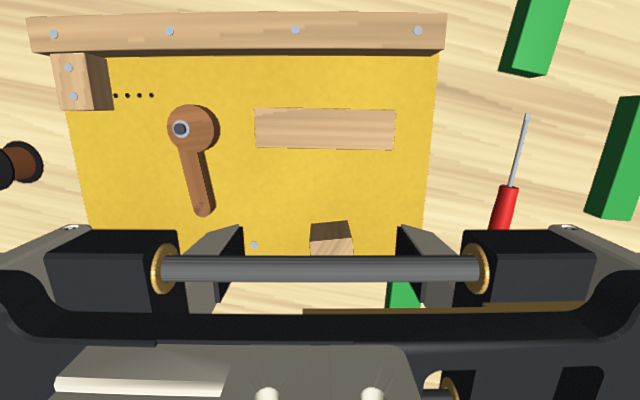

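The wrist view shows these features:
- Batten top corners at (255,108), (396,111), (394,150) and (254,148)
- Fence foot from (64,57) to (438,55)
- Stop foot corner at (113,108)
- Pivot at (181,129) and lever tip at (203,217)
- Offcut at (331,240)

```bash
python3 -c "
from h import *
im,st=np.load('w1.npy',allow_pickle=True)
def q(n,p,z):
    w=onplane(im,p,z,st)[:,:2];print(n,((w-O)@Rj).round(4).tolist());return w
q('fence',[(66,57),(437,55)],.018);q('stop',[(113,108)],.018);q('stoptop',[(92,107),(80,54)],.054)
q('bat',[(255,108),(396,111),(394,150),(254,148)],.048);q('piv',[(181,129)],.051);q('tip',[(203,217)],.044);q('offcut top',[(309,225),(349,221),(354,257)],.078)
q('board right edge',[(439,54),(424,222)],.018);q('fencetopback',[(26,18),(447,13)],.058)
"
```

```text
fence [[0.106, 0.2161], [0.1084, -0.226]]
stop [[0.0463, 0.1669]]
stoptop [[0.0467, 0.1659], [0.1019, 0.1695]]
bat [[0.0455, -0.0169], [0.0437, -0.1748], [0.0002, -0.1758], [0.001, -0.0136]]
piv [[0.0223, 0.0681]]
tip [[-0.0859, 0.056]]
offcut top [[-0.0818, -0.0784], [-0.0765, -0.1235], [-0.1212, -0.131]]
board right edge [[0.1096, -0.2283], [-0.0994, -0.2316]]
fencetopback [[0.1378, 0.22], [0.1405, -0.2175]]
```

Request:
arm_command:
  targets:
    - [[0,0.003,0.05,0,0,0.009],[0,0.003,0.05,0,0,0],[0,0,0.05,0,0,0],[0,0,0.035,0,0,0],[0,0,0.013,0,0,0],[0,0,0,0,0,0]]

```text
clock: 2.58
position: [0.5389, -0.1153, 0.0476]
ee_rot: [3.129, 0.279, -0.002]
force: [0.2, 0.1, 0.0]
width: 0.979
gripper_force: 0.0
```

Request:
arm_command:
  targets:
    - [[0.015,0,0,0,0,0],[0.007,0,0,0,0,0],[0.007,0,0,0,0,0],[0.007,0,0,0,0,0],[0.007,0,0,0,0,0],[0.007,0,0,0,0,0],[0.007,0,0,0,0,0],[0.007,0,0,0,0,0],[0.007,0,0,0,0,0],[0.005,0,0,0,0,0]]

```text
clock: 3.82
position: [0.6147, -0.1008, 0.0477]
ee_rot: [3.129, 0.281, 0.0]
force: [-1.5, 0.4, 1.4]
width: 0.979
gripper_force: 0.5
```

```bash
python3 -c "
from h import *
go(.052,-.097,.047)"
```

```text
t 3.83 jig [ 0.0403 -0.1026] z 0.0477 F [-1.5  0.4  1.4] turn [ 0.    -0.    -0.008] shift [ 0.0117 -0.0056  0.0007]
```

Request:
arm_command:
  targets:
    - [[0.004,0,0,0,0,0],[0.004,0,0,0,0,0],[0.003,0,0,0,0,0],[0.002,0,0,0,0,0],[0,0,0,0,0,0]]

```text
clock: 4.45
position: [0.6243, -0.0995, 0.0472]
ee_rot: [3.128, 0.28, -0.008]
force: [-9.0, -2.5, 4.8]
width: 0.98
gripper_force: 4.7
```

```bash
python3 -c "
from h import *
go(.052,-.097,.047)"
```

```text
t 4.45 jig [ 0.0501 -0.1031] z 0.0472 F [-9.  -2.5  4.8] turn [ 0.     0.005 -0.008] shift [ 0.0019 -0.0061  0.0002]
```

Request:
arm_command:
  targets:
    - [[-0.03,0,0,0,0,0],[0,0,-0.04,0,0,0],[0,0.02,-0.02,0,0,0],[0.03,0.045,0,0,0,0],[0.034,0.043,0,0,0,0],[0,0,0,0,0,0],[0,0,0,0,0,0]]
  jaw: 0.0
  newtons: 10

```text
clock: 5.32
position: [0.6794, -0.1984, 0.1072]
ee_rot: [-3.128, -0.28, 0.001]
force: [0.3, 0.3, -0.3]
width: 0.27
gripper_force: 0.0
```

```bash
python3 -c "
from h import *
go(.0845,-.209,.046)
st=arm.observe();print(st['width'])
im=arm.get_image('wrist');np.save('w2.npy',[im,st],allow_pickle=True)
cv2.imwrite('pics/w2.png',im['pixels'][...,::-1])"
```

```text
t 5.33 jig [ 0.0858 -0.2105] z 0.1072 F [ 0.3  0.3 -0.3] turn [-0.001  0.001 -0.008] shift [-0.0013 -0.0015  0.0612]
0.26986985533824476
```

View pics/w2.png

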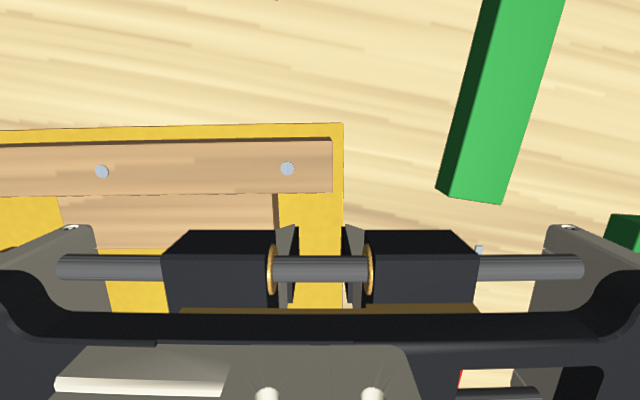

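The batten lies flush along the fence, with its right end at about (273,195). The jaws are still closing.

Request:
arm_command:
  targets:
    - [[0,0,0,0,0,0],[0,0,0,0,0,0],[0,0,0,0,0,0]]

```text
clock: 5.75
position: [0.6796, -0.1986, 0.108]
ee_rot: [3.129, 0.281, 0.0]
force: [-0.5, 0.4, 0.3]
width: 0.009
gripper_force: 0.0
```

```bash
python3 -c "
from h import *
im,st=np.load('w2.npy',allow_pickle=True)
print((onplane(im,[(273,196),(278,196)],.048,st)[:,:2]-O)@Rj)
go(.0845,-.209,.046);print(arm.observe()['width'])"
```

```text
[[ 0.10190765 -0.17659157]
 [ 0.10188188 -0.18015648]]
t 5.75 jig [ 0.086  -0.2107] z 0.108 F [-0.5  0.4  0.3] turn [ 0.    -0.    -0.008] shift [-0.0015 -0.0017  0.062 ]
0.009251516485782652
```

Request:
arm_command:
  targets:
    - [[0,0,0.04,0,0,0.012],[0,0,0.021,0,0,0],[0,-0.008,0,0,0,0],[0,-0.006,0,0,0,0],[0,-0.01,0,0,0,0],[0,-0.012,0,0,0,0],[0,-0.012,0,0,0,0],[0,-0.012,0,0,0,0],[0,-0.012,0,0,0,0],[0,-0.008,0,0,0,0]]

```text
clock: 7.0
position: [0.6661, -0.1191, 0.0467]
ee_rot: [3.131, 0.262, -0.0]
force: [-0.3, -2.5, 1.1]
width: 0.003
gripper_force: 1.2
```

```bash
python3 -c "
from h import *
go(.0845,-.013,.047)"
```

```text
t 7.0 jig [ 0.0875 -0.1301] z 0.0467 F [-0.3 -2.5  1.1] turn [-0.    0.   -0.02] shift [-0.003  -0.1171 -0.0003]
```

Request:
arm_command:
  targets:
    - [[0,-0.01,0,0,0,-0.014],[-0.001,-0.012,0,0,0,0],[-0.001,-0.012,0,0,0,0],[0,-0.012,0,0,0,0],[0,-0.012,0,0,0,0],[0,-0.012,0,0,0,0],[0,-0.012,0,0,0,0],[0,-0.012,0,0,0,0],[0,-0.008,0,0,0,0],[0,-0.003,0,0,0,0]]

```text
clock: 8.25
position: [0.6456, -0.0163, 0.0467]
ee_rot: [-3.129, -0.285, 0.0]
force: [-0.1, -1.4, 0.2]
width: 0.002
gripper_force: 0.5
```

Request:
arm_command:
  targets:
    - [[0,-0.003,0,0,0,0],[0,-0.003,0,0,0,0],[0,0,0,0,0,0]]

```text
clock: 8.62
position: [0.6445, -0.0109, 0.0467]
ee_rot: [-3.129, -0.284, 0.0]
force: [0.5, 0.1, -0.4]
width: 0.005
gripper_force: 0.0
```

```bash
python3 -c "
from h import *
go(.0845,-.013,.047)
st=arm.observe();im=arm.get_image('wrist');np.save('w3.npy',[im,st],allow_pickle=True)
cv2.imwrite('pics/w3.png',im['pixels'][...,::-1])"
```

```text
t 8.62 jig [ 0.0864 -0.0198] z 0.0467 F [ 0.5  0.1 -0.4] turn [-0.     0.    -0.006] shift [-0.0019 -0.0068 -0.0003]
```

View pics/w3.png

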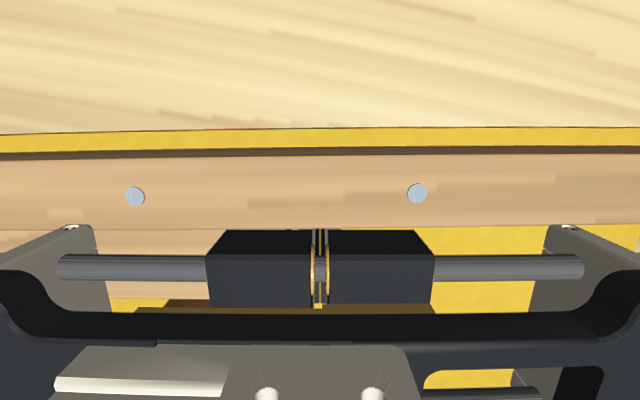

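The batten is along the fence beneath the gripper. Its left end is out of view, so I keep pushing until the force rises.

Request:
arm_command:
  targets:
    - [[0,-0.003,0,0,0,0],[0,-0.002,0,0,0,0],[0,-0.002,0,0,0,0],[0,0,0,0,0,0]]

```text
clock: 9.18
position: [0.6434, -0.0046, 0.0468]
ee_rot: [3.128, 0.283, 0.0]
force: [0.6, -2.1, -0.7]
width: 0.002
gripper_force: 1.1
```

Request:
arm_command:
  targets:
    - [[0,-0.002,0,0,0,0],[0,-0.002,0,0,0,0],[0,0,0,0,0,0]]

```text
clock: 9.55
position: [0.6435, -0.0043, 0.047]
ee_rot: [3.125, 0.279, 0.002]
force: [2.9, -11.1, -0.3]
width: 0.003
gripper_force: 5.6
```

Request:
arm_command:
  targets:
    - [[0,0.017,0,0,0,0],[0,0,-0.04,0,0,0],[0,0,-0.04,0,0,0],[-0.04,-0.033,-0.01,0,0,0],[-0.04,-0.033,0,0,0,0],[-0.04,-0.033,0,0,0,0],[-0.037,-0.033,0,0,0,0],[0,0,0,0,0,0]]

```text
clock: 10.55
position: [0.4643, 0.0866, 0.1368]
ee_rot: [-3.127, -0.291, 0.003]
force: [0.6, -1.3, -0.1]
width: 0.004
gripper_force: 0.0
```

```bash
python3 -c "
from h import *
go(-.0705,.102,.047)
st=arm.observe();im=arm.get_image('wrist');np.save('w4.npy',[im,st],allow_pickle=True)
cv2.imwrite('pics/w4.png',im['pixels'][...,::-1])"
```

```text
t 10.55 jig [-0.0726  0.1095] z 0.1368 F [ 0.6 -1.3 -0.1] turn [-0.001  0.002 -0.001] shift [0.0021 0.0075 0.0898]
```

View pics/w4.png

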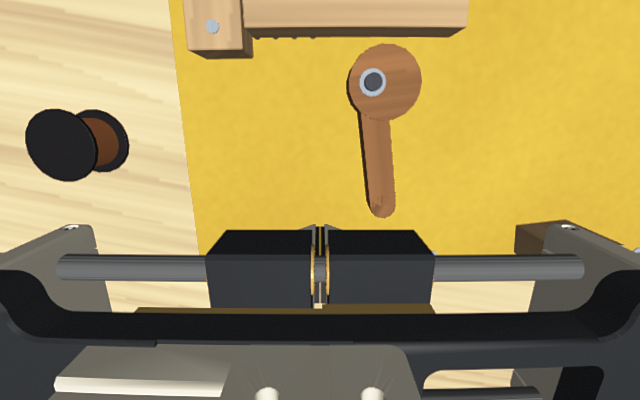

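The batten's left end meets the stop at about (248,25). The pivot is at (372,82), the lever tip at (383,217) and the spool at (75,143), clear of the fingers.

```bash
python3 -c "
from h import *
im,st=np.load('w4.npy',allow_pickle=True)
P=lambda p,z:((onplane(im,[p],z,st)[:,:2]-O)@Rj)[0]
pv=P((372,82),.051);t=P((383,217),.044);print(pv,t,'bat near corner',P((248,38),.048),P((466,33),.048),'stop',P((247,50),.054))
d=t-pv;th=np.arctan2(-d[1],-d[0]);print(th,np.hypot(*d))
for a,r,o in((th,.088,.042),(1.0,.088,.03),(1.5,.088,.03)):print(a,pv+r*np.array([-np.cos(a),-np.sin(a)])+o*np.array([-np.sin(a),np.cos(a)]))
"
```

```text
[0.0221263 0.0720625] [-0.08487889  0.05655935] bat near corner [0.05248959 0.16165433] [0.05629605 0.00521955] stop [0.0433228 0.1614518]
0.14388105737035706 0.10812242165156394
0.14388105737035706 [-0.07098657  0.10101062]
1.0 [-0.05066443  0.01422212]
1.5 [-0.01402342 -0.01359495]
```

Request:
arm_command:
  targets:
    - [[0.002,0.007,0.03,0,0,0],[0,0,0.03,0,0,-0.14],[0,0,0.029,0,0,0],[0,0.006,0,0,0,0],[0,0.005,0,0,0,0],[0,0,0,0,0,0]]

```text
clock: 11.35
position: [0.4754, 0.0669, 0.0488]
ee_rot: [3.101, 0.499, 0.003]
force: [0.6, -0.0, 0.4]
width: 0.006
gripper_force: 0.0
```

```bash
python3 -c "
from h import *
go(-.0705,.102,.047,.144);print(arm.observe()['joints'].round(2))"
```

```text
t 11.35 jig [-0.0653  0.0881] z 0.0488 F [ 0.6 -0.   0.4] turn [ 0.001 -0.002 -0.012] shift [-0.0031 -0.0145  0.0018]
[-0.12  0.49 -0.17  2.11  0.15  0.55 -1.65]
```

Request:
arm_command:
  targets:
    - [[-0.0035,0.013,0,0,0,-0.15],[-0.0035,0.013,0,0,0,-0.15],[-0.0035,0.013,0,0,0,-0.15],[-0.0035,0.013,0,0,0,-0.15],[-0.0035,0.013,0,0,0,-0.15],[-0.0035,0.013,0,0,0,-0.15],[-0.0035,0.013,0,0,0,-0.15],[-0.0015,0.007,0,0,0,-0.07],[0,0,0,0,0,0]]

```text
clock: 12.48
position: [0.5253, -0.0144, 0.0485]
ee_rot: [2.362, 2.07, 0.002]
force: [-0.5, 0.2, 0.2]
width: 0.005
gripper_force: 0.0
```

```bash
python3 -c "
from h import *
go(-.014,-.0136,.047,1.5);print(arm.observe()['joints'].round(2))
st=arm.observe();im=arm.get_image('wrist');np.save('w5.npy',[im,st],allow_pickle=True)
cv2.imwrite('pics/w5.png',im['pixels'][...,::-1])"
```

```text
t 12.47 jig [-0.0315 -0.0011] z 0.0485 F [-0.5  0.2  0.2] turn [ 0.001  0.    -0.248] shift [-0.0112  0.0183  0.0015]
[ 0.27  0.58 -0.47  1.98  0.41  0.67 -0.59]
```

View pics/w5.png

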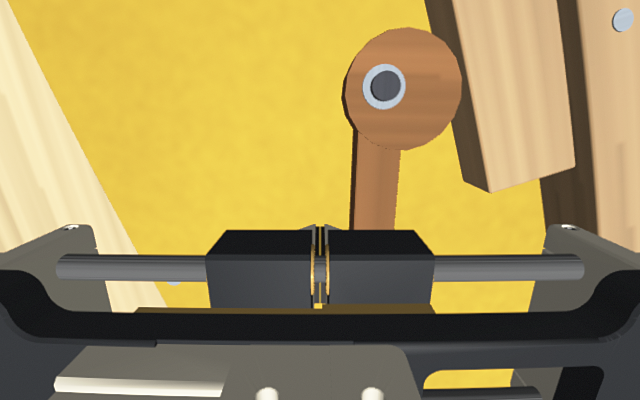

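The lever follows, standing at about 1.25 rad. The pivot is at (385,87), and the batten is beside the fence with its right end at (490,190). I continue the arc gently.

Request:
arm_command:
  targets:
    - [[-0.0025,0.009,0,0,0,-0.1],[-0.0013,0.0044,0,0,0,-0.05],[-0.0013,0.0044,0,0,0,-0.05],[-0.0013,0.0044,0,0,0,-0.05],[0,0,0,0,0,0]]

```text
clock: 13.15
position: [0.5446, -0.0213, 0.0478]
ee_rot: [-2.084, -2.349, 0.004]
force: [-4.1, -0.6, 3.6]
width: 0.006
gripper_force: 2.8
```

```bash
python3 -c "
from h import *
go(-.014,-.0136,.047,1.5)"
```

```text
t 13.15 jig [-0.0138 -0.0114] z 0.0478 F [-4.1 -0.6  3.6] turn [-0.003  0.001  0.003] shift [-0.0022 -0.0001  0.0008]
```

Request:
arm_command:
  targets:
    - [[0,0.0025,0,0,0,0],[0,0.0025,0,0,0,0],[0,0,0,0,0,0]]

```text
clock: 13.52
position: [0.548, -0.0214, 0.0476]
ee_rot: [-2.085, -2.347, 0.009]
force: [-10.7, -2.4, 8.1]
width: 0.004
gripper_force: 5.5
```

```bash
python3 -c "
from h import *
go(-.014,-.0136,.047,1.5)
st=arm.observe();im=arm.get_image('wrist');np.save('w6.npy',[im,st],allow_pickle=True)
cv2.imwrite('pics/w6.png',im['pixels'][...,::-1])"
```

```text
t 13.53 jig [-0.0105 -0.0121] z 0.0476 F [-10.7  -2.4   8.1] turn [-0.006  0.002  0.002] shift [-0.0017 -0.0034  0.0006]
```

View pics/w6.png

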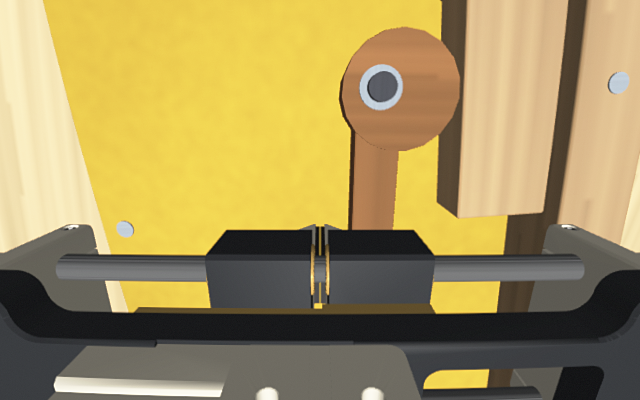

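The cam is now against the batten at about (460,90). Next I measure the lever's direction relative to the batten.

```bash
python3 - <<'E'
from h import *
im,st=np.load('w6.npy',allow_pickle=True)
P=lambda p,z:(onplane(im,p,z,st)[:,:2]-O)@Rj
def a(n,p,z):
    q=P(p,z);d=q[1]-q[0];print(n,q.round(4).tolist(),np.arctan2(-d[1],-d[0]).round(3))
a('lever R',[(398,152),(393,230)],.044)
a('bat R',[(568,0),(545,212)],.048);a('bat L',[(465,0),(459,215)],.048);a('fence',[(583,0),(556,228)],.058)
pv=P([(382,87)],.051)[0];print('piv',pv)
c=np.array(im['pixels'])
g=cv2.Canny(cv2.cvtColor(c,cv2.COLOR_RGB2GRAY),40,120)
for l in cv2.HoughLinesP(g,1,np.pi/720,25,minLineLength=45,maxLineGap=6)[:,0]:
    x0,y0,x1,y1=l
    if abs(y1-y0)>abs(x1-x0) and max(y0,y1)<235 and min(x0,x1)>330: a(str(l),[(x0,y0),(x1,y1)] if y0<y1 else [(x1,y1),(x0,y0)],.046)
E
```

```text
lever R [[0.0311, 0.0404], [0.0286, -0.0006]] 1.51
bat R [[0.1042, 0.1022], [0.106, 0.0055]] 1.589
bat L [[0.0589, 0.104], [0.0613, 0.007]] 1.595
fence [[0.1026, 0.099], [0.1047, 0.0008]] 1.592
piv [0.02224566 0.07057299]
[545 197 567  11] [[0.1058, 0.0984], [0.1064, 0.0129]] 1.577
[457 217 461 138] [[0.0609, 0.0455], [0.0613, 0.0052]] 1.58
[558 224 586  12] [[0.1147, 0.0977], [0.1157, -0.0025]] 1.581
[437 188 438 135] [[0.0497, 0.0476], [0.0502, 0.0214]] 1.59
[393 227 398 151] [[0.0306, 0.0412], [0.0281, 0.0019]] 1.509
[352 224 355 131] [[0.0102, 0.052], [0.0069, 0.005]] 1.502
[462 125 464  60] [[0.0605, 0.0803], [0.061, 0.0516]] 1.59
[348 227 349 168] [[0.0066, 0.0344], [0.0048, 0.0035]] 1.513
```

Request:
arm_command:
  targets:
    - [[0,0.002,0,0,0,0],[0,0.002,0,0,0,0],[0,0,0,0,0,0]]

```text
clock: 13.95
position: [0.5505, -0.0214, 0.0473]
ee_rot: [-2.084, -2.346, 0.013]
force: [-14.9, -4.7, 10.0]
width: 0.003
gripper_force: 7.9
```

```bash
python3 -c "
from h import *
go(-.014,-.0136,.047,1.5)"
```

```text
t 13.95 jig [-0.008  -0.0127] z 0.0473 F [-14.9  -4.7  10. ] turn [-0.009  0.003  0.002] shift [-0.0014 -0.006   0.0003]
```

Request:
arm_command:
  targets:
    - [[0,-0.02,0,0,0,0],[0,0,-0.03,0,0,0],[0,0,-0.05,0,0,0],[0,0,-0.05,0,0,0],[-0.05,0,-0.02,0,0,0],[-0.055,0,0,0,0,0],[-0.055,0,0,0,0,0],[-0.055,0,0,0,0,0],[-0.05,0,0,0,0,0],[0,0,0,0,0,0]]

```text
clock: 15.2
position: [0.5662, -0.2906, 0.1973]
ee_rot: [2.093, 2.341, -0.003]
force: [0.5, 0.8, -0.7]
width: 0.011
gripper_force: 0.0
```

```bash
python3 -c "
from h import *
go(0,0,.2,1.5)
im=arm.get_image('top');np.save('t7.npy',im,allow_pickle=True)
cv2.imwrite('pics/t7.png',cv2.resize(im['pixels'][130:285,190:450,::-1],None,fx=3,fy=3,interpolation=cv2.INTER_CUBIC))"
```

```text
t 15.2 jig [-0.0426 -0.2801] z 0.1973 F [ 0.5  0.8 -0.7] turn [-0.001  0.002 -0.004] shift [ 0.2824  0.0227 -0.0027]
```

View pics/t7.png

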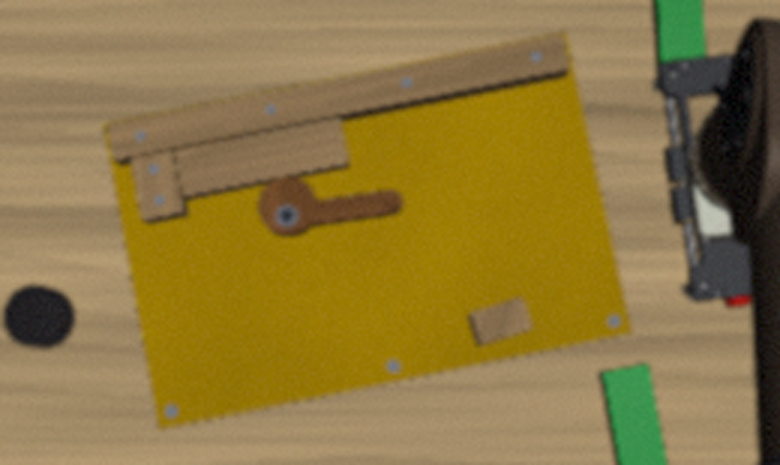

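The batten is home, its left end at (178,170) on the stop and its far side on the fence. The lever at (402,201) is clear of the robot. The offcut and spool are unmoved. One last check of the cam angle with the wrist camera.

```bash
python3 - <<'E'
from h import *
st=arm.observe();im=arm.get_image('wrist')
px=im['pixels'];P=lambda p,z:(onplane(im,p,z,st)[:,:2]-O)@Rj
cv2.imwrite('pics/w8.png',px[...,::-1])
E
```

```text
(no output)
```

View pics/w8.png

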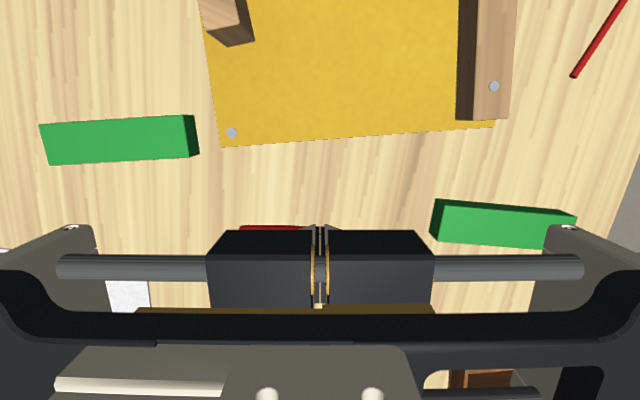

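This view misses the lever: only the board's right end shows. I have now viewed 11 pictures, one over the limit of 10, so I won't view any more. I'll move the camera back over the jig and measure from the lines alone.

Request:
arm_command:
  targets:
    - [[0.05,0,0,0,0,0],[0.05,0,0,0,0,0],[0.05,0,0,0,0,0],[0.03,0,0,0,0,0],[0,0,0,0,0,0],[0,0,0,0,0,0]]

```text
clock: 16.05
position: [0.5455, -0.1064, 0.198]
ee_rot: [2.083, 2.351, -0.0]
force: [0.2, -0.4, -0.6]
width: 0.008
gripper_force: 0.0
```

```bash
python3 - <<'E'
from h import *
go(0,0,.2,1.5)
st=arm.observe();im=arm.get_image('wrist')
g=cv2.Canny(cv2.cvtColor(np.array(im['pixels']),cv2.COLOR_RGB2GRAY),40,120)
for l in cv2.HoughLinesP(g,1,np.pi/720,25,minLineLength=40,maxLineGap=6)[:,0]:
    x0,y0,x1,y1=l
    if abs(y1-y0)<abs(x1-x0) or max(y0,y1)>232:continue
    q=(onplane(im,[(x0,y0),(x1,y1)] if y0<y1 else [(x1,y1),(x0,y0)],.046,st)[:,:2]-O)@Rj;d=q[1]-q[0]
    print(l,q.round(4).tolist(),np.arctan2(-d[1],-d[0]).round(3))
E
```

```text
t 16.05 jig [-0.0287 -0.0952] z 0.198 F [ 0.2 -0.4 -0.6] turn [0.    0.001 0.005] shift [ 0.097   0.0219 -0.002 ]
[441 156 443  77] [[0.0944, 0.0054], [0.0954, -0.0698]] 1.584
[537 230 622 116] [[0.28, -0.04], [0.2065, -0.1581]] 1.014
[486 221 499  53] [[0.1468, 0.0239], [0.1479, -0.1435]] 1.578
[188  27 215 188] [[-0.1393, 0.064], [-0.1378, -0.088]] 1.58
[408  82 408   0] [[0.0608, 0.0724], [0.0611, 0.0028]] 1.575
[350 121 350  35] [[0.0078, 0.0467], [0.0048, -0.0298]] 1.531
[540 231 626 116] [[0.2844, -0.0402], [0.2101, -0.1596]] 1.014
[461  64 462  11] [[0.11, 0.0611], [0.1111, 0.016]] 1.596
[455  76 457   0] [[0.105, 0.0703], [0.1059, 0.0057]] 1.584
[351 124 352  60] [[0.0088, 0.0253], [0.0056, -0.0327]] 1.516
[439 203 440 157] [[0.0945, -0.0708], [0.0956, -0.1196]] 1.593
[498  64 502   2] [[0.1464, 0.067], [0.1466, 0.0143]] 1.575
[552 222 629 120] [[0.2885, -0.0444], [0.2223, -0.1498]] 1.01
[400  82 400  25] [[0.0536, 0.0524], [0.0535, 0.0032]] 1.57
[373 122 377  41] [[0.0324, 0.0402], [0.0272, -0.0322]] 1.499
[203 113 210 157] [[-0.1377, -0.0125], [-0.1378, -0.0556]] 1.57
[184   0 197  78] [[-0.1393, 0.0863], [-0.1382, 0.0197]] 1.587
[240 184 251 227] [[-0.1111, -0.0855], [-0.1059, -0.1335]] 1.68
[538 229 596 152] [[0.2585, -0.0752], [0.2075, -0.157]] 1.013
```

```bash
python3 -c "
from cell import arm
print(arm.sign_off())"
```

```text
the job is handed in; nothing more can be done
None
```

The job is handed in at about 16 s: the batten is home against the fence and stop, the cam is swung to about 1.5 rad (tight from 1.47), and the robot is clear; I viewed 11 pictures, one over the limit of 10.

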